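Free the eccentric lock, push the microscope carriage home and lock it

TASK

Bring the culture dish under the microscope's objective: push the red post of the eccentric lock round until the cam is at its low point, then push the specimen carriage, the slide with the blue front plate, all the way forward to its stop, and push the red post back round to lock the carriage there. Nothing is picked up: the dish stays lying in its seat on the carriage, and the other things on the bench are left where they are.

Things in the scene. Friction and masses are not known exactly. Their poses are not given: they have to be found in the camera images.
- microscope: White foot 375 x 250 x 45 mm, fixed. Origin: its underside, mid-line of the carriage's path. x axis: the way the carriage is pushed, away from the robot (within 0.25 rad of world x); y left, z up. Column at x +155 to +215 mm, 373 mm high; head and ring lamp, 86 mm across, on the optical axis x +65, y 0, from 186 to 471 mm above the bench
- carriage (a joint): Follower slide: black plate 235 x 120 x 12 mm, top 64 mm above the bench. Value in m along the microscope's +x: 0 parked near the robot (as at the start), 0.075 home at its stop, dish under the head. Friction 3 N; stays where left. A steel bar on its left flank must pass the cam: with lock_lever above about 0.75 the carriage is blocked after a few mm
- push_face (a point): Middle of the near face of the carriage's upright blue front plate, to be pushed towards the microscope's +x. Plate 76 mm wide, 8 mm thick; its top edge is 15 mm above this point, 102 mm above the bench. Moves with the carriage
- lock_lever (a joint): Brass eccentric disc at the carriage's left, on an upright pivot, with a lever and red post. Value in rad, counter-clockwise from above, stops at 0 and 2.4. 0: low point, carriage free, lever 0.977 rad left of the microscope's x axis. 2.4: locked, lever towards the robot. Starts locked (1.9 to 2.4; 1.9 and up is locked). Friction 2.5 N at the post; stays where left
- lock_pivot (a point): Point on the lock's pivot axis, 82 mm above the bench; at x -90, y +91 mm from the microscope's origin
- lever_post (a point): Middle of the upright red post at the lever's end: 16 mm diameter, domed, free from 71 to 121 mm above the bench (this point 91 mm up), 65 mm from the pivot axis. The lever arm below it is 16 mm wide, its top 71 mm above the bench. Push it clockwise seen from above to release, counter-clockwise to lock
- dish_center (a point): Centre of the round pale translucent culture dish, 90 mm diameter, 18 mm high, lying loose on the carriage between four low lugs; its top is 82 mm above the bench. It rides along and stays in its seat
- dish_seat (a point): Where the dish's centre belongs on the carriage; moves with the carriage
- spare_dishes: Stack of two pale translucent culture dishes, 90 mm diameter, 36 mm high, on the bench to the right of the microscope; origin at the underside. Leave alone
- lens_cap: Black lens cap, 40 mm diameter, 12 mm high, lying on the right edge of the microscope's foot; origin at the underside. Leave alone
- bottle: Small amber bottle, 48 mm diameter, 95 mm high, on the bench left of the microscope, beyond the lock; origin at the underside. Leave alone
- slide_box: Blue box for glass slides, 87 x 80 x 30 mm, on the right; origin at the underside. Leave alone
- spatula: Thin steel lab spatula, 170 mm long, 14 mm wide, 5 mm high, lying along its x axis on the right; origin at the underside. Leave alone
- mouse: Black computer mouse, 105 x 60 x 33 mm, on the right; origin at the underside. Leave alone
- control_pod: White hand control with three black knobs, 100 x 150 x 46 mm, fixed to the bench on the left; origin at the underside

How it is judged:
By the outcome, as a careful person would: the job done as asked, in the order asked, and still so for the second after the job is handed in, with the robot touching nothing.
It also fails if it takes over 61 s, if anything falls off the work surface, if the arm or the gripper's body presses on something with over 40 N, if the wrist force passes 120 N, or if a joint passes its speed limit or range.

ROBOT

A 6-joint arm with a two-finger parallel gripper is mounted at the origin on the work surface. World frame = base frame: x ahead of the robot, y to its left, z up, the work surface at z = 0. Lengths are in mm, angles in rad, forces in N, time in s.
With the tool pointing down it reaches from about 350 to 975 mm from the base axis. Payload 7.1 kg.
Tool frame: the origin (TCP) lies at the very end of the fingers, on their centre line; the grasp point (between the pads) lies 19 mm behind it (ctrl.tcp_to_grasp is the distance from the TCP to the grasp point, in mm); z points along the fingers, x is the direction in which the jaws open and shut, and the axes are right-handed (so a half turn about z gives the same grasp; the last joint's range is limited). The gripper opens to 88 mm and grips with 3 to 60 N. Pads are 20 mm wide; open, the fingers measure 115 mm over their backs; the gripper's body (75 mm by 178 mm) begins 61 mm behind the grasp point.
Start: joints at [-1.313, 0.423, 1.63, -0, 1.089, -0.019], TCP at [170.818, -601.187, 222.675] pointing down, gripper open.
Joint ranges: [-3, 3], [-0.9, 2.11], [0.09, 2.58], [-1.31, 4.45], [0.11, 2.69], [-2.54, 2.54]. Speed limits (rad/s): [2.39, 2.39, 3.01, 3.14, 3.14, 3.14].

INTERFACE

Orientations are given as a rotation vector (axis times angle).
In Python, from workcell import get_obs, viewer, ctrl, masks_of gives the robot as it stands. The module is installed in compiled form; this text tells all that it offers.
- The arm moves only by the shell command python3 -m inch 'ROWS'. ROWS is JSON, a list of rows, each an object of numbers: "tx", "ty", "tz": the shift along the tool's x, y, z in cm; "ax", "ay", "az": the turn, a rotation vector about the tool's x, y, z in degrees; "jaw": the opening, from 0 (shut) to 1 (fully open). In form: [{"tx": .., "ty": .., "tz": .., "ax": .., "ay": .., "az": .., "jaw": ..}, ...]. A call has 1 to 12 rows; each row shifts and turns the commanded pose from where the row before left it, along the tool's axes as they then stand; what a row does not reach is not made up. A row lasts 1/8 s, in which the tool goes at most 62.5 mm and 10.7 degrees, less where a joint would pass 70% of its speed; a pose out of reach is approached as far as the arm can. A call is refused whole if a number of a shift passes 6.25 or a number of a turn 10.7, either way. A call with a gripper value outside its range is refused whole. The fingers move at their own pace and stop on an object; the grip force is fixed at half the most. Time passes only in rows, so rows that do not move let the fingers close. It gives the time, the measured TCP pose, the force and the opening at its end, in the units of the state.
- get_obs(): the state, without advancing time (a new reading comes with each control period).
- viewer.get_image(name): name is "scene" or "side" or "wrist"; returns (picture, depth): 480x640x3 uint8, red, green, blue; 480x640 float32, mm along the optical axis (not along the pixel's ray), 0 where there is no reading.
- viewer.get_calibration(name): a dict with "fx", "fy", "cx", "cy" (pixels), "rvec" (rotation vector, rad) and "tvec" (3), from world to camera coordinates, as OpenCV has them. Camera axes: x right, y down, z forward; pixel columns grow to the right and rows downward; lengths in mm; the calibration is good to about 2 mm. A picture is of the moment at which its call begins: read the wrist's pose just before it. get_calibration takes no time and is no camera call; for the wrist camera it gives the pose at the moment of the call.
- ctrl.close_job(): hands the job in, once; it reports no verdict.
Trained networks look in the newest picture that a camera, given by its name, has taken for a name from the list of things; names that differ only in an ending like _2 or _b are one class to them, and where a whole thing is asked for, a point or a joint stands for the part that bears it (a point fixed in the world has none). Each returns a list of dicts, best first, with "score" (0 to 1); they miss things now and then, are a little off and sometimes report something else, mostly with a low value. They report only what shows in the picture. A call takes as long as a camera call.
- masks_of(camera, thing): "pixels" (480x640 bool, what is visible of it) and "location" ([column, row] in pixels, amid what is visible of it).
The state is a dict: "t": time; "qpos": joint angles; "qvel": joint speeds; "joint_torque": joint torques, N m; "ee_pos": TCP position; "orientation": TCP orientation; "ft_force": force on the tool from outside, world axes, zero at the start; "moment": the same for the moment, N m; "width": finger opening in mm.
Only numpy, scipy, OpenCV 4.12 (cv2) and the standard library are available. Lean on these libraries where they do the work, as an engineer would, in place of code of your own. Each camera call takes 0.05 s, during which the arm holds its last target. There are 200 camera calls.

## Working session

There is one attempt and no reset: what is moved stays moved. The work goes in short steps, Python scripts to look and compute and a shell command to move; the robot and the scene stay as the last step left them, time stands still between calls to the robot, and variables do not carry over. Pictures are saved under pics/ and viewed, about 8 in all and at most 12, crops included, and the job is handed in when it is done.

```bash
mkdir -p pics; cat > h.py <<'E'
import numpy as np, cv2
from workcell import get_obs, viewer, ctrl, masks_of
def cal(n):
    c=viewer.get_calibration(n); R=cv2.Rodrigues(np.array(c['rvec'],float))[0]; return c,R,np.array(c['tvec'],float).ravel()
def cloud(n,D,m):
    c,R,t=cal(n); v,u=np.nonzero(m&(D>0)); z=D[v,u]
    P=np.stack([(u-c['cx'])/c['fx']*z,(v-c['cy'])/c['fy']*z,z],1); return (P-t)@R
def proj(n,P):
    c,R,t=cal(n); q=np.atleast_2d(P)@R.T+t; return np.stack([q[:,0]/q[:,2]*c['fx']+c['cx'],q[:,1]/q[:,2]*c['fy']+c['cy']],1)
def shot(n,f):
    I,D=viewer.get_image(n); cv2.imwrite('pics/'+f,cv2.cvtColor(I,cv2.COLOR_RGB2BGR)); return I,D
E
python3 - <<'E'
from h import *
np.set_printoptions(precision=1,suppress=True)
o=get_obs(); print(o['t'],o['ee_pos'],o['orientation'],o['ft_force'])
for n in ('scene','side'):
    I,D=shot(n,n+'0.png')
    for th in ('lever_post','push_face','dish_center','lock_lever','microscope','bottle','control_pod'):
        for r in masks_of(n,th)[:2]:
            P=cloud(n,D,r['pixels']); 
            if len(P): print(n,th,round(r['score'],2),np.array(r['location']),len(P),np.median(P,0),np.percentile(P,2,0),np.percentile(P,98,0))
E
```

```text
0.0 [ 170.7 -600.7  221.9] [-2.5  1.9  0. ] [-0.1  0.7  0.6]
scene lever_post 0.6 [300.9 239.4] 485 [531.1  50.5  72.6] [485.6  39.   49.9] [566.7  68.7 120.8]
scene push_face 0.81 [295.3 276.9] 4195 [539.5 -42.6  65.3] [458.9 -89.7  58.5] [691.7  36.6 100.1]
scene push_face 0.72 [299.9 239.9] 436 [534.4  51.   72.7] [487.2  39.2  53.4] [566.9  66.  120.3]
scene dish_center 0.67 [331.9 281. ] 1278 [636.4 -32.4  82.8] [596.1 -73.1  75.1] [675.3  10.8  87.1]
scene dish_center 0.5 [377.2 277.8] 26534 [718.4 -55.2  65.8] [ 472.5 -153.9   18.8] [855.4  71.7 471.5]
scene lock_lever 0.88 [299.2 241.6] 567 [534.1  51.5  71. ] [473.8  38.9   3.3] [568.4 108.7 120.6]
scene microscope 0.97 [377.1 276. ] 26350 [718.6 -55.3  65.8] [ 474.  -153.9   20. ] [855.5  69.6 471.5]
scene bottle 0.45 [373.4 274.2] 26740 [718.  -55.   65.7] [ 471.3 -153.9   14.1] [855.7  77.7 471.5]
scene control_pod 0.82 [359.1 136.3] 1649 [569.2 442.3  31.8] [517.8 378.6  12.3] [619.1 520.2  49.3]
side lever_post 0.58 [304.2 238. ] 339 [516.5  45.6  71.5] [480.5  35.9  55.1] [560.7  61.7 116.3]
side lever_post 0.52 [399.2
[... 279 characters left out ...]
e lock_lever 0.75 [303.4 235.2] 350 [515.5  46.2  71.6] [480.5  36.1  55.5] [559.9  65.3 116.9]
side microscope 0.85 [397.9 236.7] 19867 [709.  -57.8  64.4] [ 475.6 -157.6    8.2] [852.   77.2 466.2]
side microscope 0.44 [302.1 237.7] 346 [516.1  45.5  70.2] [480.4  35.9  43.8] [559.8  70.8 115.7]
side bottle 0.66 [353.1 214.2] 459 [675.6 143.3  50.5] [656.9 131.3   7.2] [702.4 163.4  93.7]
side bottle 0.17 [316.7 261. ] 2598 [533.8 -52.8  62.6] [450.6 -94.1  52.9] [686.9  34.7  97.9]
side control_pod 0.78 [291.7 179.1] 1026 [559.6 422.1  27.3] [509.3 372.9  -2.7] [615.  571.4  45.7]
side control_pod 0.27 [417.7 393.1] 1850 [ 630.3 -439.5   28.1] [ 591.  -469.9    5.3] [ 675.1 -393.6   31.8]
```

```bash
python3 - <<'E'
from h import *
np.set_printoptions(precision=1,suppress=True)
for n in ('scene','side'):
    I,D=viewer.get_image(n); hsv=cv2.cvtColor(I,cv2.COLOR_RGB2HSV); H,S,V=hsv[...,0],hsv[...,1],hsv[...,2]
    full=cloud(n,D,np.ones(D.shape,bool)); vu=np.argwhere(D>0)
    W=np.zeros(D.shape+(3,)); W[vu[:,0],vu[:,1]]=full
    reg=(W[...,0]>440)&(W[...,0]<900)&(W[...,1]>-200)&(W[...,1]<130)&(D>0)
    red=reg&((H<6)|(H>174))&(S>130)&(W[...,2]>72); blue=reg&(H>95)&(H<130)&(S>110)&(W[...,2]>66)&(W[...,0]<560)
    for nm,m in (('red',red),('blue',blue)):
        P=W[m]; print(n,nm,len(P),P.mean(0),np.percentile(P,3,0),np.percentile(P,97,0))
    P=W[blue]; l=np.polyfit(P[:,1],P[:,0],1); print(' blue yaw',np.arctan(-l[0]))
    f=reg&(abs(W[...,2]-64)<4)&(V<110); P=W[f]; r=cv2.minAreaRect(P[:,:2].astype(np.float32)); print(' plate',len(P),r)
    f=reg&(abs(W[...,2]-45)<4)&(V>120)&(S<60); P=W[f]; r=cv2.minAreaRect(P[:,:2].astype(np.float32)); print(' foot',len(P),r)
    cv2.imwrite(f'pics/{n}1.png',cv2.cvtColor(cv2.resize(I[150:390,200:520],(800,600),interpolation=2),cv2.COLOR_RGB2BGR))
E
```

```text
scene red 24 [492.2  45.4 118.9] [487.2  41.1 113.7] [496.9  50.1 122.7]
scene blue 26 [458.4 -39.7 103.6] [456.7 -65.7  99.3] [460.6  -4.6 108.1]
 blue yaw 0.015195818677505434
 plate 3142 ((655.6188354492188, -44.1036376953125), (176.0186309814453, 404.1239929199219), 81.33904266357422)
 foot 6668 ((673.8905029296875, -52.131011962890625), (373.63189697265625, 295.9668884277344), 0.18578937649726868)
side red 195 [621.5  -7.7 197.9] [482.3 -76.   77.9] [825.1  46.4 371. ]
side blue 132 [456.4 -48.3  90.4] [449.9 -71.9  67.6] [509.4  -5.9 102.9]
 blue yaw -0.07683401348408422
 plate 2134 ((651.3121337890625, -37.709144592285156), (163.91664123535156, 408.4107360839844), 82.63031768798828)
 foot 3646 ((671.1988525390625, -33.54267883300781), (368.8536682128906, 249.13272094726562), 0.749534010887146)
```

View pics/scene1.png

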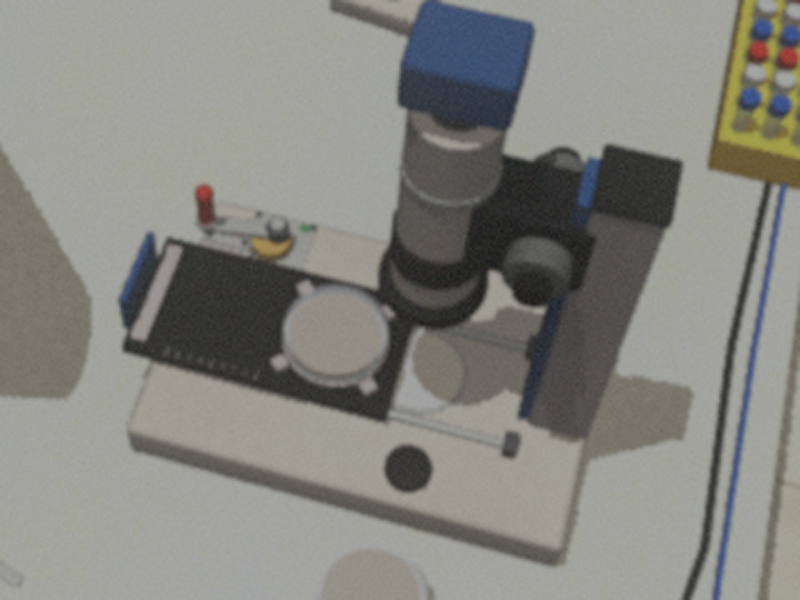

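```bash
python3 -m inch '[{"tx":-4.2,"ty":-3.5,"jaw":0},{"tx":-4.2,"ty":-3.5,"jaw":0},{"tx":-4.2,"ty":-3.5,"jaw":0},{"tx":-4.2,"ty":-3.5,"jaw":0},{"tx":-4.2,"ty":-3.5,"jaw":0},{"tx":-4.2,"ty":-3.5,"jaw":0},{"tx":-4.2,"ty":-3.5,"jaw":0},{"tx":-4.2,"ty":-3.5,"jaw":0},{"tx":-4.2,"ty":-3.5,"tz":-0.5,"jaw":0},{"tx":-4.2,"ty":-3.5,"tz":-1,"jaw":0},{"tx":-4.2,"ty":-3.5,"tz":-2,"jaw":0},{"tx":-4.2,"ty":-3.5,"tz":-2,"jaw":0}]' && python3 -m inch '[{"az":7,"jaw":0},{"az":8,"jaw":0},{"jaw":0},{"jaw":0}]'
python3 - <<'E'
from h import *
np.set_printoptions(precision=1,suppress=True)
o=get_obs(); print(o['t'],o['ee_pos'],cv2.Rodrigues(np.array(o['orientation']))[0],o['ft_force'],o['width'])
I,D=shot('wrist','w0.png')
for th in ('lever_post','lock_lever','push_face','dish_center','microscope'):
  for r in masks_of('wrist',th)[:1]:
    P=cloud('wrist',D,r['pixels'])
    if len(P): print(th,round(r['score'],2),np.array(r['location']),len(P),np.median(P,0),np.percentile(P,2,0),np.percentile(P,98,0))
E
```

```text
0.9 [ 170.8 -601.2  222.7] [[ 0.3 -1.   0. ]
 [-1.  -0.3 -0. ]
 [ 0.  -0.  -1. ]] [ 0.4  0.  -0.4] 88.24681291176638$[0]: bad value
```

View pics/w0.png

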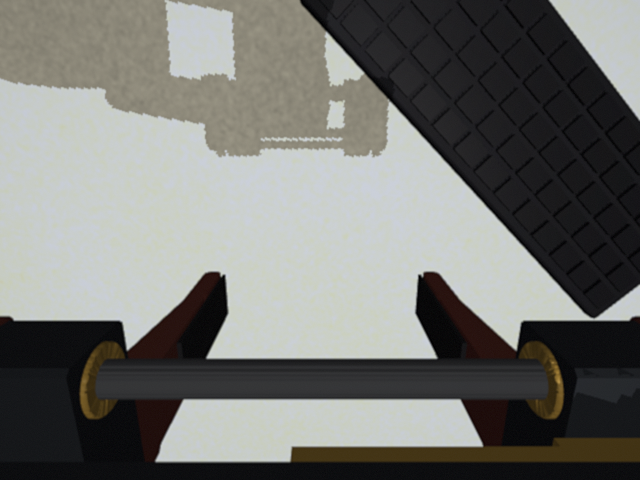

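The call was refused ("bad value"), so the arm has not moved. The wrist picture shows only the bench and a keyboard (top right). I'll retry with all the fields given.

```bash
python3 -m inch '[{"tx":-4.2,"ty":-3.5,"tz":0,"ax":0,"ay":0,"az":0,"jaw":0},{"tx":-4.2,"ty":-3.5,"tz":0,"ax":0,"ay":0,"az":0,"jaw":0},{"tx":-4.2,"ty":-3.5,"tz":0,"ax":0,"ay":0,"az":0,"jaw":0},{"tx":-4.2,"ty":-3.5,"tz":0,"ax":0,"ay":0,"az":0,"jaw":0},{"tx":-4.2,"ty":-3.5,"tz":0,"ax":0,"ay":0,"az":0,"jaw":0},{"tx":-4.2,"ty":-3.5,"tz":0,"ax":0,"ay":0,"az":0,"jaw":0},{"tx":-4.2,"ty":-3.5,"tz":0,"ax":0,"ay":0,"az":0,"jaw":0},{"tx":-4.2,"ty":-3.5,"tz":0,"ax":0,"ay":0,"az":0,"jaw":0},{"tx":-4.2,"ty":-3.5,"tz":-0.5,"ax":0,"ay":0,"az":0,"jaw":0},{"tx":-4.2,"ty":-3.5,"tz":-1,"ax":0,"ay":0,"az":0,"jaw":0},{"tx":-4.2,"ty":-3.5,"tz":-2,"ax":0,"ay":0,"az":0,"jaw":0},{"tx":-4.2,"ty":-3.5,"tz":-2,"ax":0,"ay":0,"az":0,"jaw":0}]' && python3 -m inch '[{"tx":0,"ty":0,"tz":0,"ax":0,"ay":0,"az":7,"jaw":0},{"tx":0,"ty":0,"tz":0,"ax":0,"ay":0,"az":8,"jaw":0},{"tx":0,"ty":0,"tz":0,"ax":0,"ay":0,"az":0,"jaw":0}]'
python3 - <<'E'
from h import *
np.set_printoptions(precision=2,suppress=True)
o=get_obs(); print(o['t'],o['ee_pos'],cv2.Rodrigues(np.array(o['orientation']))[0],o['ft_force'],o['width'])
I,D=shot('wrist','w1.png')
for th in ('lever_post','lock_lever','push_face','dish_center','microscope'):
  for r in masks_of('wrist',th)[:1]:
    P=cloud('wrist',D,r['pixels'])
    if len(P): print(th,round(r['score'],2),np.array(r['location']),len(P),np.median(P,0),np.percentile(P,2,0),np.percentile(P,98,0))
E
```

```text
t: 2.7
ee_pos: [437.6, 0.2, 278.5]
orientation: [-2.507, 1.893, -0.001]
ft_force: [1.0, -0.5, -0.2]
width: -0.1
t: 3.08
ee_pos: [437.1, -1.4, 277.8]
orientation: [-2.24, 2.203, -0.0]
ft_force: [0.2, -0.7, -0.8]
width: 0.6
3.075 [437.1   -1.39 277.78] [[ 0.02 -1.    0.  ]
 [-1.   -0.02 -0.  ]
 [ 0.   -0.   -1.  ]] [ 0.22 -0.68 -0.81] 0.6315028875123435
lever_post 0.66 [265.4  95.5] 2553 [534.76  49.39  71.1 ] [483.92  36.9   46.5 ] [563.49  67.67 120.26]
lock_lever 0.58 [267.1 101.3] 2425 [534.05  49.09  71.14] [484.8   36.77  57.13] [562.9   65.62 120.25]
push_face 0.6 [352.9 102. ] 22696 [531.34 -31.2   63.99] [457.18 -90.72  61.95] [609.89  32.37 100.99]
dish_center 0.97 [357.5  11.1] 2405 [603.01 -33.53  81.7 ] [589.6  -68.13  70.82] [612.67   1.29  83.39]
microscope 0.61 [353.4  89.3] 41164 [545.87 -32.02  63.13] [ 459.47 -151.06   43.29] [618.27  83.96 100.92]
```

View pics/w1.png

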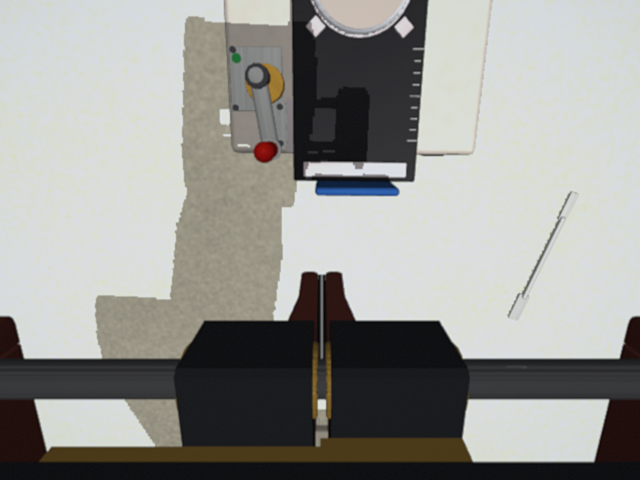

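The picture shows the post at (265,152), the pivot at (257,75), the blue plate at (357,187) and the carriage's edges running straight up the picture. Next I'll measure these accurately.

```bash
python3 - <<'E'
from h import *
np.set_printoptions(precision=3,suppress=True)
n='wrist'
I,D=viewer.get_image(n); hsv=cv2.cvtColor(I,cv2.COLOR_RGB2HSV); H,S,V=[hsv[...,i].astype(int) for i in range(3)]
W=np.zeros(D.shape+(3,)); W[D>0]=cloud(n,D,np.ones(D.shape,bool)); rows=np.arange(480)[:,None]<230
red=rows&((H<6)|(H>174))&(S>150); P=W[red&(W[...,2]>100)]; print('red',len(P),P.mean(0),P.min(0),P.max(0))
blue=rows&(H>95)&(H<125)&(S>150)&(W[...,2]>97); P=W[blue]; print('blue',len(P),P.mean(0),np.percentile(P,[2,98],0)); 
l=np.polyfit(P[:,1],P[:,0],1); print('blue yaw',np.arctan(-l[0]))
pl=rows&(abs(W[...,2]-64)<3)&(V<90); P=W[pl]; P=P[(P[:,0]>490)&(P[:,0]<590)]
E=[]
for x in range(490,590,4):
    q=P[(P[:,0]>=x)&(P[:,0]<x+4)]
    if len(q)>50: E.append((x+2,q[:,1].min(),q[:,1].max()))
E=np.array(E); a=np.polyfit(E[:,0],E[:,1],1); b=np.polyfit(E[:,0],E[:,2],1); print('edges',a,b,(np.polyval(a,540)+np.polyval(b,540))/2, E[::6])
# pivot knob: high points near (555..)
for u,v in((257,75),(265,152)): print(u,v,W[v,u])
k=rows&(W[...,2]>76)&(W[...,2]<110)&(W[...,1]>35)&(W[...,0]>530)&(W[...,0]<580); print('knob',W[k].mean(0),np.percentile(W[k],[2,98],0))
d=rows&(W[...,2]>79)&(W[...,2]<86)&(W[...,0]>580)&(abs(W[...,1]+32)<60); q=W[d]; print('dish near x',q[:,0].min(), 'y',q[q[:,0]<600][:,1].mean())
E
```

```text
red 334 [490.434  45.943 117.888] [482.298  38.492 100.042] [497.831  55.349 122.163]
blue 677 [456.595 -33.377 101.292] [[452.945 -68.212  97.624]
 [459.757   1.106 103.283]]
blue yaw 0.0013509817232808636
edges [  0.006 -95.053] [-0.069 67.295] -31.08588986780685 [[492.    -92.289  37.86 ]
 [516.    -92.332  26.49 ]
 [540.    -92.039  26.384]
 [564.    -91.671  26.18 ]
 [588.    -91.587  26.131]]
257 75 [553.48   55.869  78.906]
265 152 [490.082  44.362 121.569]
knob [553.851  57.26   79.351] [[547.329  49.796  76.075]
 [560.684  65.388  81.472]]
dish near x 589.0464666496925 y -32.475403834980256
```

```bash
python3 -m inch '[{"tx":-1.9,"ty":-5.5,"tz":0,"ax":0,"ay":0,"az":0,"jaw":0},{"tx":0,"ty":0,"tz":5,"ax":0,"ay":0,"az":0,"jaw":0},{"tx":0,"ty":0,"tz":5,"ax":0,"ay":0,"az":0,"jaw":0},{"tx":0,"ty":0,"tz":5,"ax":0,"ay":0,"az":0,"jaw":0},{"tx":0,"ty":0,"tz":3,"ax":0,"ay":0,"az":0,"jaw":0},{"tx":0,"ty":0,"tz":1.7,"ax":0,"ay":0,"az":0,"jaw":0},{"tx":0,"ty":0,"tz":0,"ax":0,"ay":0,"az":0,"jaw":0}]'
```

```text
t: 4.3
ee_pos: [490.8, 18.1, 79.5]
orientation: [2.237, -2.203, -0.003]
ft_force: [-0.1, 0.3, -0.2]
width: 0.4
```

```bash
python3 -m inch '[{"tx":-1,"ty":0,"tz":0,"ax":0,"ay":0,"az":0,"jaw":0},{"tx":-1,"ty":0,"tz":0,"ax":0,"ay":0,"az":0,"jaw":0},{"tx":-1,"ty":0,"tz":0,"ax":0,"ay":0,"az":0,"jaw":0}]'; python3 -m inch '[{"tx":-1,"ty":0,"tz":0,"ax":0,"ay":0,"az":0,"jaw":0},{"tx":-1.3,"ty":-0.7,"tz":0,"ax":0,"ay":0,"az":0,"jaw":0},{"tx":-1,"ty":-0.8,"tz":0,"ax":0,"ay":0,"az":0,"jaw":0},{"tx":-0.8,"ty":-0.8,"tz":0,"ax":0,"ay":0,"az":0,"jaw":0},{"tx":0,"ty":0,"tz":0,"ax":0,"ay":0,"az":0,"jaw":0}]'
python3 - <<'E'
from h import *
np.set_printoptions(precision=1,suppress=True)
for n in('side','scene'):
    I,D=shot(n,n+'2.png')
    for r in masks_of(n,'lever_post')[:1]: print(n,r['score'],r['location'])
    P=cloud(n,D,np.ones(D.shape,bool)); W=np.zeros(D.shape+(3,)); W[D>0]=P
    hsv=cv2.cvtColor(I,cv2.COLOR_RGB2HSV); m=((hsv[...,0]<6)|(hsv[...,0]>174))&(hsv[...,1]>130)&(W[...,2]>85)&(W[...,2]<128)&(abs(W[...,0]-540)<80)&(abs(W[...,1]-80)<70)
    print(m.sum(),W[m].mean(0) if m.any() else '')
    cv2.imwrite(f'pics/{n}2c.png',cv2.cvtColor(cv2.resize(I[170:320,220:420],(800,600),interpolation=2),cv2.COLOR_RGB2BGR))
E
```

```text
t: 4.68
ee_pos: [491.3, 48.9, 81.3]
orientation: [-2.238, 2.204, -0.001]
ft_force: [-1.1, -3.0, 1.9]
width: 0.6
t: 5.3
ee_pos: [515.1, 90.5, 80.7]
orientation: [-2.237, 2.203, -0.001]
ft_force: [0.1, -0.0, 0.8]
width: 0.2
side 0.66 [314.5, 233.7]
41 [513.8  81.4  98.3]
0
```

View pics/side2c.png

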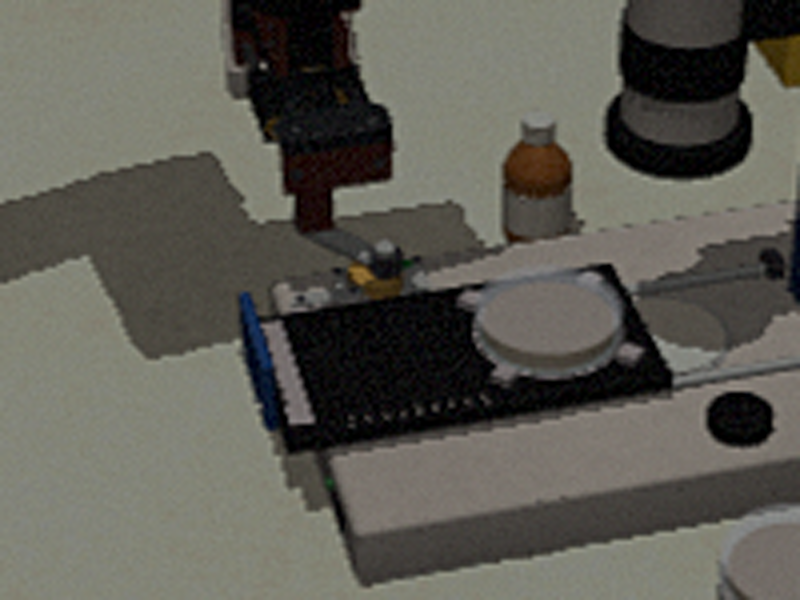

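The lever has swung round and now points left, hidden behind the finger; the bottle and dish haven't moved. Next: go round to the near side of the post and push towards +x.

```bash
python3 -m inch '[{"tx":1,"ty":0,"tz":0,"ax":0,"ay":0,"az":0,"jaw":0},{"tx":0,"ty":3.3,"tz":0,"ax":0,"ay":0,"az":0,"jaw":0},{"tx":0,"ty":0,"tz":0,"ax":0,"ay":0,"az":0,"jaw":0},{"tx":-3.6,"ty":0,"tz":0,"ax":0,"ay":0,"az":0,"jaw":0},{"tx":0,"ty":0,"tz":0,"ax":0,"ay":0,"az":0,"jaw":0}]'; python3 -m inch '[{"tx":0,"ty":-1.5,"tz":0,"ax":0,"ay":0,"az":0,"jaw":0},{"tx":0,"ty":-1.5,"tz":0,"ax":0,"ay":0,"az":0,"jaw":0},{"tx":0,"ty":-1.5,"tz":0,"ax":0,"ay":0,"az":0,"jaw":0}]'; python3 -m inch '[{"tx":0,"ty":-1.5,"tz":0,"ax":0,"ay":0,"az":0,"jaw":0},{"tx":0,"ty":-1.3,"tz":0,"ax":0,"ay":0,"az":0,"jaw":0},{"tx":0,"ty":-1,"tz":0,"ax":0,"ay":0,"az":0,"jaw":0},{"tx":0,"ty":0,"tz":0,"ax":0,"ay":0,"az":0,"jaw":0}]'
```

```text
t: 6.12
ee_pos: [481.5, 116.0, 81.0]
orientation: [-2.239, 2.202, -0.001]
ft_force: [0.3, -0.4, -0.4]
width: 0.4
t: 6.5
ee_pos: [524.9, 115.2, 80.1]
orientation: [2.235, -2.204, -0.004]
ft_force: [-4.4, 3.2, 0.7]
width: 0.6
t: 7.0
ee_pos: [564.7, 116.1, 80.7]
orientation: [-2.236, 2.205, -0.001]
ft_force: [0.5, -0.9, 0.2]
width: 0.3
```

```bash
python3 -m inch '[{"tx":0,"ty":-0.5,"tz":0,"ax":0,"ay":0,"az":0,"jaw":0},{"tx":0,"ty":0,"tz":0,"ax":0,"ay":0,"az":0,"jaw":0}]'; python3 -m inch '[{"tx":0,"ty":-0.3,"tz":0,"ax":0,"ay":0,"az":0,"jaw":0},{"tx":0,"ty":0,"tz":0,"ax":0,"ay":0,"az":0,"jaw":0}]'
```

```text
t: 7.25
ee_pos: [568.0, 116.1, 80.6]
orientation: [2.238, -2.204, -0.0]
ft_force: [-3.0, -2.8, -0.9]
width: 0.6
t: 7.5
ee_pos: [570.0, 116.2, 80.5]
orientation: [2.237, -2.203, -0.002]
ft_force: [-5.7, -2.8, 1.2]
width: 0.4
```

```bash
python3 -m inch '[{"tx":0,"ty":-0.3,"tz":0,"ax":0,"ay":0,"az":0,"jaw":0},{"tx":0,"ty":0,"tz":0,"ax":0,"ay":0,"az":0,"jaw":0}]';  python3 -m inch '[{"tx":0,"ty":3,"tz":0,"ax":0,"ay":0,"az":0,"jaw":0},{"tx":0,"ty":4,"tz":0,"ax":0,"ay":0,"az":0,"jaw":0},{"tx":0,"ty":5,"tz":-4,"ax":0,"ay":0,"az":0,"jaw":0},{"tx":4,"ty":0,"tz":-4,"ax":0,"ay":0,"az":0,"jaw":0},{"tx":5,"ty":2.5,"tz":-4,"ax":0,"ay":0,"az":0,"jaw":0},{"tx":6,"ty":0,"tz":0,"ax":0,"ay":0,"az":0,"jaw":0},{"tx":0,"ty":0,"tz":0,"ax":0,"ay":0,"az":0,"jaw":0}]'
python3 - <<'E'
from h import *
np.set_printoptions(precision=1,suppress=True)
I,D=shot('wrist','w3.png'); W=np.zeros(D.shape+(3,)); W[D>0]=cloud('wrist',D,np.ones(D.shape,bool))
hsv=cv2.cvtColor(I,cv2.COLOR_RGB2HSV); m=((hsv[...,0]<6)|(hsv[...,0]>174))&(hsv[...,1]>150)&(W[...,2]>100)&(W[...,2]<128)
p=W[m]; print(m.sum(),p.mean(0) if len(p) else '')
if len(p): d=p.mean(0)[:2]-[554,57.5]; print('r',np.hypot(*d),'value',np.arctan2(d[1],d[0])-.977)
E
```

```text
t: 7.75
ee_pos: [570.3, 116.1, 80.2]
orientation: [2.233, -2.2, -0.008]
ft_force: [-14.5, -2.3, 7.8]
width: 0.8
t: 8.62
ee_pos: [436.4, -34.1, 197.6]
orientation: [-2.23, 2.208, -0.006]
ft_force: [-0.3, 0.8, -0.1]
width: 0.4
18 [581.4 112.5 102. ]
r 61.402332940587456 value 0.13187188111118642
```

View pics/w3.png

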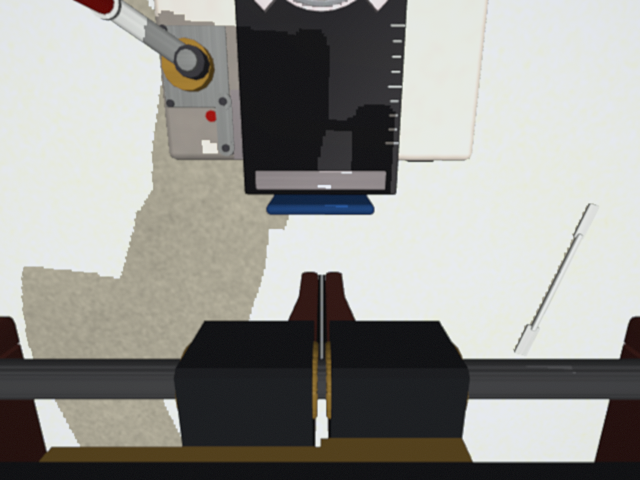

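Lever is at its low stop: the force rose to 14.5 N and the post is at the top left, partly out of the picture. The blue plate (320,205) sits straight ahead of the fingers. Now push the carriage.

```bash
python3 -m inch '[{"tx":0,"ty":0.8,"tz":4,"ax":0,"ay":0,"az":0,"jaw":0},{"tx":0,"ty":0,"tz":4,"ax":0,"ay":0,"az":0,"jaw":0},{"tx":0,"ty":0,"tz":3.7,"ax":0,"ay":0,"az":0,"jaw":0},{"tx":0,"ty":0,"tz":0,"ax":0,"ay":0,"az":0,"jaw":0},{"tx":0,"ty":-1,"tz":0,"ax":0,"ay":0,"az":0,"jaw":0},{"tx":0,"ty":-1,"tz":0,"ax":0,"ay":0,"az":0,"jaw":0},{"tx":0,"ty":-1,"tz":0,"ax":0,"ay":0,"az":0,"jaw":0}]'; python3 -m inch '[{"tx":0,"ty":-1,"tz":0,"ax":0,"ay":0,"az":0,"jaw":0},{"tx":0,"ty":-1,"tz":0,"ax":0,"ay":0,"az":0,"jaw":0},{"tx":0,"ty":-1,"tz":0,"ax":0,"ay":0,"az":0,"jaw":0},{"tx":0,"ty":-1,"tz":0,"ax":0,"ay":0,"az":0,"jaw":0}]'
```

```text
t: 9.55
ee_pos: [457.8, -30.5, 80.1]
orientation: [-2.238, 2.204, -0.001]
ft_force: [-3.8, 1.3, 2.0]
width: 0.7
t: 10.05
ee_pos: [497.7, -30.3, 79.1]
orientation: [2.238, -2.205, 0.0]
ft_force: [-3.7, -1.6, 2.0]
width: 0.6
```

```bash
python3 -m inch '[{"tx":0,"ty":-0.6,"tz":0,"ax":0,"ay":0,"az":0,"jaw":0},{"tx":0,"ty":-0.5,"tz":0,"ax":0,"ay":0,"az":0,"jaw":0},{"tx":0,"ty":-0.4,"tz":0,"ax":0,"ay":0,"az":0,"jaw":0}]'; python3 -m inch '[{"tx":0,"ty":-0.3,"tz":0,"ax":0,"ay":0,"az":0,"jaw":0},{"tx":0,"ty":0,"tz":0,"ax":0,"ay":0,"az":0,"jaw":0}]'; python3 -m inch '[{"tx":0,"ty":-0.3,"tz":0,"ax":0,"ay":0,"az":0,"jaw":0},{"tx":0,"ty":0,"tz":0,"ax":0,"ay":0,"az":0,"jaw":0}]'
```

```text
t: 10.42
ee_pos: [512.1, -30.1, 79.0]
orientation: [2.238, -2.204, -0.0]
ft_force: [-3.5, -2.1, 1.2]
width: 0.7
t: 10.68
ee_pos: [515.2, -29.9, 79.0]
orientation: [-2.238, 2.205, -0.0]
ft_force: [-1.5, -1.0, -1.2]
width: 0.9
t: 10.92
ee_pos: [515.2, -29.7, 78.7]
orientation: [2.235, -2.202, -0.007]
ft_force: [-10.1, -1.7, 6.0]
width: 0.1
```

Carriage is against its stop: it no longer advances and the force is 10 N. One light confirming press, then over to the far side of the post.

```bash
python3 -m inch '[{"tx":0,"ty":-0.3,"tz":0,"ax":0,"ay":0,"az":0,"jaw":0},{"tx":0,"ty":0,"tz":0,"ax":0,"ay":0,"az":0,"jaw":0}]'; python3 -m inch '[{"tx":0,"ty":2.6,"tz":0,"ax":0,"ay":0,"az":0,"jaw":0},{"tx":0,"ty":0,"tz":-4,"ax":0,"ay":0,"az":0,"jaw":0},{"tx":0,"ty":0,"tz":-4,"ax":0,"ay":0,"az":0,"jaw":0},{"tx":-5,"ty":0,"tz":0,"ax":0,"ay":0,"az":0,"jaw":0},{"tx":-5,"ty":0,"tz":0,"ax":0,"ay":0,"az":0,"jaw":0},{"tx":-3.8,"ty":0,"tz":0,"ax":0,"ay":0,"az":0,"jaw":0},{"tx":0,"ty":-4,"tz":0,"ax":0,"ay":0,"az":0,"jaw":0},{"tx":0,"ty":-4,"tz":0,"ax":0,"ay":0,"az":0,"jaw":0},{"tx":0,"ty":-4,"tz":0,"ax":0,"ay":0,"az":0,"jaw":0},{"tx":0,"ty":0,"tz":0,"ax":0,"ay":0,"az":0,"jaw":0}]'
python3 - <<'E'
from h import *
np.set_printoptions(precision=1,suppress=True)
for n in ('scene','side'):
    I,D=shot(n,n+'4.png')
    cv2.imwrite(f'pics/{n}4c.png',cv2.cvtColor(cv2.resize(I[150:360,220:500],(800,600),interpolation=2),cv2.COLOR_RGB2BGR))
    r=masks_of(n,'dish_center')[:1]
    for r in r: P=cloud(n,D,r['pixels']); print(n,r['score'],np.percentile(P,[2,98],0))
E
```

```text
t: 11.18
ee_pos: [515.2, -29.5, 78.4]
orientation: [2.233, -2.199, -0.014]
ft_force: [-18.3, -2.2, 12.8]
width: 0.5
t: 12.42
ee_pos: [616.1, 110.1, 159.4]
orientation: [-2.235, 2.203, -0.003]
ft_force: [0.2, 0.3, -0.6]
width: 0.4
scene 0.93 [[669.2 -72.6  73.5]
 [750.9  -2.9  87.2]]
side 0.91 [[664.3 -75.9  66.1]
 [747.4   7.4  84.1]]
```

View pics/side4c.png

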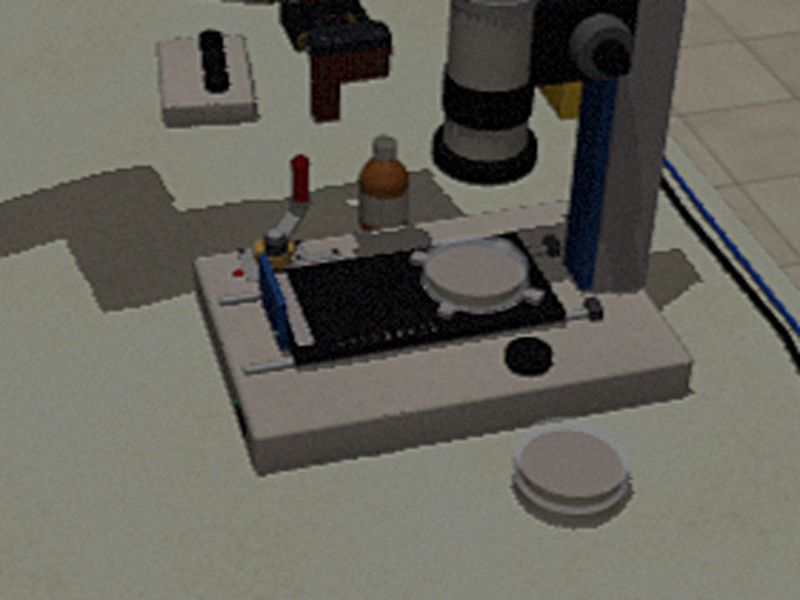

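The picture shows the carriage home with the dish under the objective and the lever at its low point (post at crop (300,178)); the finger is beyond the post with free space below. Now lock.

```bash
python3 -m inch '[{"tx":-0.4,"ty":0,"tz":4,"ax":0,"ay":0,"az":0,"jaw":0},{"tx":0,"ty":0,"tz":3.8,"ax":0,"ay":0,"az":0,"jaw":0},{"tx":0,"ty":0,"tz":0,"ax":0,"ay":0,"az":0,"jaw":0}]'; python3 -m inch '[{"tx":0,"ty":1,"tz":0,"ax":0,"ay":0,"az":0,"jaw":0},{"tx":0,"ty":1,"tz":0,"ax":0,"ay":0,"az":0,"jaw":0},{"tx":0,"ty":1,"tz":0,"ax":0,"ay":0,"az":0,"jaw":0}]';  python3 -m inch '[{"tx":0,"ty":1.3,"tz":0,"ax":0,"ay":0,"az":0,"jaw":0},{"tx":0,"ty":1.3,"tz":0,"ax":0,"ay":0,"az":0,"jaw":0},{"tx":0,"ty":1.3,"tz":0,"ax":0,"ay":0,"az":0,"jaw":0},{"tx":0,"ty":1.1,"tz":0,"ax":0,"ay":0,"az":0,"jaw":0},{"tx":0,"ty":0,"tz":0,"ax":0,"ay":0,"az":0,"jaw":0}]'
```

```text
t: 13.0
ee_pos: [610.2, 113.4, 79.0]
orientation: [2.235, -2.202, -0.005]
ft_force: [0.6, 0.4, -0.8]
width: 0.8
t: 13.38
ee_pos: [585.2, 114.1, 84.2]
orientation: [-2.233, 2.201, -0.006]
ft_force: [3.7, 2.7, -0.2]
width: 0.3
t: 14.0
ee_pos: [531.4, 111.9, 81.2]
orientation: [2.237, -2.204, -0.001]
ft_force: [0.2, 0.1, 0.5]
width: 0.4
```

```bash
python3 -m inch '[{"tx":0,"ty":-1,"tz":0,"ax":0,"ay":0,"az":0,"jaw":0},{"tx":-2.7,"ty":0,"tz":0,"ax":0,"ay":0,"az":0,"jaw":0},{"tx":0,"ty":0,"tz":0,"ax":0,"ay":0,"az":0,"jaw":0},{"tx":0,"ty":3.2,"tz":0,"ax":0,"ay":0,"az":0,"jaw":0},{"tx":0,"ty":0,"tz":0,"ax":0,"ay":0,"az":0,"jaw":0}]'; python3 -m inch '[{"tx":1,"ty":0,"tz":0,"ax":0,"ay":0,"az":0,"jaw":0},{"tx":0.9,"ty":0.5,"tz":0,"ax":0,"ay":0,"az":0,"jaw":0},{"tx":1.1,"ty":0.7,"tz":0,"ax":0,"ay":0,"az":0,"jaw":0},{"tx":1.1,"ty":0.4,"tz":0,"ax":0,"ay":0,"az":0,"jaw":0}]';  python3 -m inch '[{"tx":1,"ty":0,"tz":0,"ax":0,"ay":0,"az":0,"jaw":0},{"tx":1,"ty":0,"tz":0,"ax":0,"ay":0,"az":0,"jaw":0},{"tx":0.5,"ty":0,"tz":0,"ax":0,"ay":0,"az":0,"jaw":0},{"tx":0,"ty":0,"tz":0,"ax":0,"ay":0,"az":0,"jaw":0}]'
```

```text
t: 14.62
ee_pos: [508.0, 138.4, 80.5]
orientation: [2.236, -2.202, -0.003]
ft_force: [-1.2, 0.5, -0.4]
width: 0.6
t: 15.12
ee_pos: [493.8, 97.5, 80.8]
orientation: [2.236, -2.205, -0.004]
ft_force: [-3.7, 4.4, 0.0]
width: 0.6
t: 15.62
ee_pos: [496.1, 72.2, 81.2]
orientation: [-2.237, 2.205, -0.001]
ft_force: [0.7, -1.2, -0.5]
width: 0.6
```

```bash
python3 -m inch '[{"tx":0.4,"ty":0.2,"tz":0,"ax":0,"ay":0,"az":0,"jaw":0},{"tx":0,"ty":0,"tz":0,"ax":0,"ay":0,"az":0,"jaw":0}]'; python3 -m inch '[{"tx":0.3,"ty":0,"tz":0,"ax":0,"ay":0,"az":0,"jaw":0},{"tx":0,"ty":0,"tz":0,"ax":0,"ay":0,"az":0,"jaw":0}]';python3 -m inch '[{"tx":0.2,"ty":0,"tz":0,"ax":0,"ay":0,"az":0,"jaw":0},{"tx":0,"ty":0,"tz":0,"ax":0,"ay":0,"az":0,"jaw":0}]'
```

```text
t: 15.88
ee_pos: [494.0, 68.7, 81.3]
orientation: [-2.238, 2.204, -0.001]
ft_force: [0.3, -0.1, -0.1]
width: 0.7
t: 16.12
ee_pos: [493.8, 65.8, 81.2]
orientation: [-2.238, 2.204, -0.001]
ft_force: [0.9, 0.9, 1.5]
width: 0.8
t: 16.38
ee_pos: [493.8, 63.8, 81.2]
orientation: [-2.238, 2.205, -0.0]
ft_force: [1.8, 1.9, 2.0]
width: 0.6
```

```bash
python3 -m inch '[{"tx":0.3,"ty":0,"tz":0,"ax":0,"ay":0,"az":0,"jaw":0},{"tx":0,"ty":0,"tz":0,"ax":0,"ay":0,"az":0,"jaw":0}]'; python3 -m inch '[{"tx":0.3,"ty":0,"tz":0,"ax":0,"ay":0,"az":0,"jaw":0},{"tx":0,"ty":0,"tz":0,"ax":0,"ay":0,"az":0,"jaw":0}]'
```

```text
t: 16.62
ee_pos: [493.9, 61.7, 81.2]
orientation: [-2.236, 2.205, 0.001]
ft_force: [1.4, 9.7, 0.3]
width: 0.1
t: 16.88
ee_pos: [494.0, 61.0, 81.2]
orientation: [-2.232, 2.205, 0.004]
ft_force: [1.4, 28.0, -0.0]
width: 0.3
```

The lever is at its locking stop (force rose to 28 N). Back away, rise and check.

```bash
python3 -m inch '[{"tx":-2.5,"ty":0,"tz":0,"ax":0,"ay":0,"az":0,"jaw":0},{"tx":0,"ty":0,"tz":-5,"ax":0,"ay":0,"az":0,"jaw":0},{"tx":0,"ty":0,"tz":-5,"ax":0,"ay":0,"az":0,"jaw":0},{"tx":0,"ty":2,"tz":-5,"ax":0,"ay":0,"az":0,"jaw":0},{"tx":4,"ty":2,"tz":-4,"ax":0,"ay":0,"az":0,"jaw":0},{"tx":5,"ty":2,"tz":0,"ax":0,"ay":0,"az":0,"jaw":0},{"tx":0,"ty":0,"tz":0,"ax":0,"ay":0,"az":0,"jaw":0},{"tx":0,"ty":0,"tz":0,"ax":0,"ay":0,"az":0,"jaw":0}]'
python3 - <<'E'
from h import *
np.set_printoptions(precision=2,suppress=True)
I,D=shot('wrist','w5.png'); W=np.zeros(D.shape+(3,)); W[D>0]=cloud('wrist',D,np.ones(D.shape,bool))
hsv=cv2.cvtColor(I,cv2.COLOR_RGB2HSV); H,S=hsv[...,0],hsv[...,1]
top=(np.arange(480)<230)[:,None]
m=top&((H<6)|(H>174))&(S>150)&(W[...,2]>100)&(W[...,2]<128); p=W[m].mean(0); d=p[:2]-[554,57.5]
print('post',m.sum(),p,'r',np.hypot(*d),'value',np.arctan2(d[1],d[0])%(2*np.pi)-.977)
m=top&(H>95)&(H<125)&(S>150)&(W[...,2]>97)&(W[...,2]<110); print('blue',m.sum(),W[m].mean(0))
for n in ('scene','side'):
    I,D=shot(n,n+'5.png')
    for r in masks_of(n,'dish_center')[:1]: P=cloud(n,D,r['pixels']); print(n,r['score'],np.percentile(P,[2,98],0).mean(0))
E
```

```text
t: 17.88
ee_pos: [434.3, -8.3, 270.9]
orientation: [2.236, -2.206, -0.001]
ft_force: [1.1, 0.2, -0.3]
width: 0.3
post 347 [491.44  41.42 118.  ] r 64.59270838556407 value 2.4161541445259855
blue 884 [530.71 -32.35 101.29]
scene 0.82 [709.87 -38.15  80.23]
side 0.73 [ 359.01 -271.52    1.73]
```

View pics/w5.png

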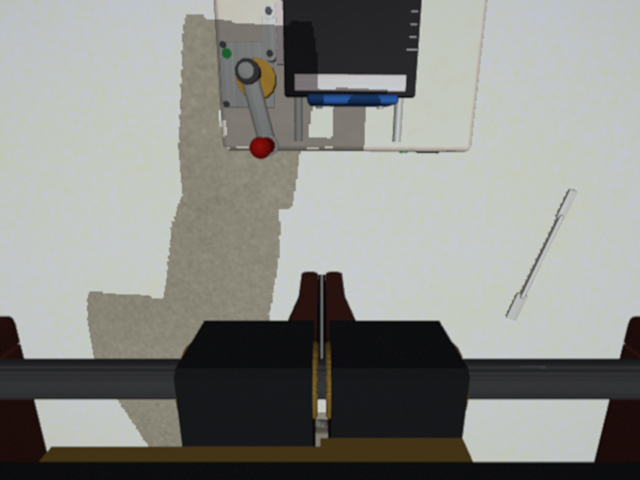

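View pics/side5.png

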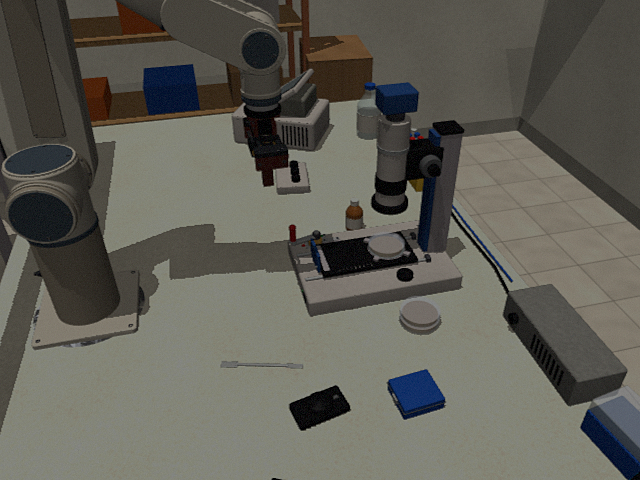

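The wrist picture shows the post at (261,147) pointing at the robot, and the blue plate home at (352,99). The side picture shows the dish at (386,245) under the objective, everything else in place and the gripper clear. The carriage has travelled 74 mm and the lever reads about 2.4.

```bash
python3 -c "from workcell import ctrl; print(ctrl.close_job())"
```

```text
the job is handed in; nothing more can be done
None
```

The job is done and handed in at about 18 s of the 61 s allowed. I pushed the red post clockwise to its low-point stop, pushed the carriage forward to its stop, then pushed the post back round to its locking stop. The arm then backed clear.

**Last checks:**
- **Lock:** the lever measured about 2.4 rad, fully locked, with the post 64.6 mm from the pivot against 65 mm given.
- **Carriage:** the blue plate moved 74 mm against 75 mm nominal, within what the cameras can resolve. The carriage would go no further when pressed to 18 N.
- **Dish:** the scene camera puts it at about (710, -38) mm, and my estimate of the optical axis is about (709, -33) mm.
- **Forces:** the highest reading I saw was 28 N, at the locking stop. With the arm clear it read only about 1 N.
- **Other things:** the pictures show the rest of the bench where it was. I did not measure those positions.

**Failed or disagreed:**
- The first move call was refused for missing fields, so nothing moved.
- The last dish detection from the side camera was plainly wrong, at (359, -272) mm. I discarded it and relied on the scene camera and the side picture, which shows the dish seated under the objective.

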